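Turn the microscope lamp down to its set mark

TASK

The microscope lamp has been left too bright. On the lamp supply unit, turn the larger of the two dials anticlockwise (seen from above) until the white line of its pointer points at the raised set mark on its scale, then let go. Leave the small dial as it is.

Things in the scene. Friction and masses are not known exactly. Their poses are not given: they have to be found in the camera images.
- dial_grip (a point): Larger of two black knobs on a fixed cream box, top face 70 mm up: disc 60 mm wide, 10 mm thick, with an upright bar grip 52 x 16 mm, 36 mm high, centred on the vertical turning axis; a white line marks its pointer end. This point is on the axis, 12 mm below the bar's top, 24 mm above the disc, 107 mm above the bench. x runs along the bar to the pointer end, z up. Either end of the box.
- set_mark (a point): Set mark of the larger dial: a raised black tab, 14 x 10 mm, 5 mm high, the only one on the rim of the round aluminium scale plate (96 mm across) under that knob. This point is on the tab's top, 40 mm out from the knob's turning axis; its x axis points from that axis outward through the mark.
- dial (a joint): Angle of the larger dial, rad: 0 when its white pointer end faces the set mark, growing clockwise seen from above. It begins 0.6 to 1.3 rad clockwise of the mark; range -2.2 to 2.2. Stiff (0.05 N m), it stays where it is left.
- small_pointer (a point): Small dial on the same box, 130 mm from the larger one, to be left alone: black knob 34 mm across with a bar 30 x 10 mm, its top 28 mm above the box, on a plain scale plate 56 mm across without raised mark. This point is on top of the bar at its white-marked end, 15 mm from its axis; x points outward along the pointer.

How it is judged:
By the outcome, as a careful person would: the job done as asked, in the order asked, and still so for the second after the job is handed in, with the robot touching nothing.
It also fails if it takes over 32 s, if anything falls off the work surface, if the arm or the gripper's body presses on something with over 40 N, if the wrist force passes 120 N, or if a joint passes its speed limit or range.

ROBOT

A 6-joint arm with a two-finger parallel gripper is mounted at the origin on the work surface. World frame = base frame: x ahead of the robot, y to its left, z up, the work surface at z = 0. Lengths are in mm, angles in degrees, forces in N, time in s.
With the tool pointing down it reaches from about 350 to 850 mm from the base axis. Payload 8.1 kg.
Tool frame: the origin (TCP) lies midway between the tips of the shut fingers; the grasp point (between the pads) lies 19 mm behind it; z points along the fingers, y is the line along which they close (so a half turn about z gives the same grasp; the last joint's range is limited). The gripper opens to 85 mm and grips with 20 to 120 N. Pads are 22 mm wide; open, the fingers measure 114 mm over their backs; the gripper's body (76 mm by 85 mm) begins 54 mm behind the grasp point. The pads swing forward as they close: fully open they stand 13 mm farther back than shut.
Start: joints at [62.888, 7.471, 85.268, -0, 87.261, -4.893], TCP at [226.871, 555.459, 231.292] pointing down, gripper open.
Joint ranges: [-169.43, 169.43], [-51.17, 129.36], [1.28, 143.12], [-76.62, 256.62], [0, 156.53], [-152.29, 152.29]. Speed limits (degrees/s): [136.94, 136.94, 159.86, 180, 180, 180].

INTERFACE

Orientations are given as [roll, pitch, yaw] about the fixed x, y, z axes, in that order (R = Rz(yaw) Ry(pitch) Rx(roll)).
In Python, from bench import r gives the robot as it stands. The module is installed in compiled form; this text tells all that it offers.
- The arm moves only by the tool jog_arm, never from a script. Its argument "rows" is a list of rows, each a list of 2 entries, a list of its own where there are three numbers: the shift along the tool's x, y, z in mm, then the turn, a rotation vector about the tool's x, y, z in rad. A call has 1 to 10 rows; each row is the pose to reach, as a shift and turn from the pose commanded when the call began, along the tool's axes at that moment; what a row does not reach only later rows make up. A row lasts 1/10 s, in which the tool goes at most 50 mm and 8.59 degrees, less where a joint would pass 70% of its speed; a pose out of reach is approached as far as the arm can. A call with a gripper value outside its range is refused whole. "grip" is the finger opening in mm, from 0 to 85.4, set as the call begins (left out, the last holds). The fingers move at their own pace and stop on an object; "force" is the grip in N (left out, the last holds). Time passes only in rows, so rows that repeat a pose let the fingers close. It gives the time, the measured TCP pose, the force, the opening and the grip force at its end, in the units of the state.
- r.sense(): the state, without advancing time (a new reading comes with each control period).
- r.snapshot(name): name is "scene" or "top" or "wrist"; returns (picture, depth): 384x512x3 uint8, blue, green, red; 384x512 float32, mm along the optical axis (not along the pixel's ray), 0 where there is no reading.
- r.camera_params(name): a dict with "fx", "fy", "cx", "cy" (pixels), "dist_coeffs" ([k1, k2, p1, p2, k3] as OpenCV has them; the pictures are not rectified), "pose" (4x4, takes a point from camera to world coordinates); the wrist camera has in their place "tool_from_camera" (4x4, takes a point from camera to tool coordinates, whose origin is the TCP and whose axes are the flange's). Camera axes: x right, y down, z forward; pixel columns grow to the right and rows downward; lengths in mm; the calibration is good to about 2 mm. A picture is of the moment at which its call begins: read the wrist's pose just before it. camera_params takes no time and is no camera call.
- r.hand_in(): hands the job in; it is judged then, once.
The state is a dict: "time": time; "joint_pos": joint angles; "qd": joint speeds; "joint_efforts": joint torques, N m; "tool_pos": TCP position; "tcp_rot": TCP orientation; "ft_force": force on the tool from outside, world axes, zero at the start; "wrist_torque": the same for the moment, N m; "finger_gap": finger opening in mm; "grip_force": force on a finger pad.
Only numpy, scipy, OpenCV 4.12 (cv2) and the standard library are available. Lean on these libraries where they do the work, as an engineer would, in place of code of your own. Each camera call takes 0.05 s, during which the arm holds its last target. There are 200 camera calls.

## Working session

There is one attempt and no reset: what is moved stays moved. The work goes in short steps, Python scripts to look and compute and a tool call to move; the robot and the scene stay as the last step left them, time stands still between calls to the robot, and variables do not carry over. Pictures are saved under pics/ and viewed, at most 10 in all, crops included, and the job is handed in when it is done.

Besides the shell and the picture viewer there is one more tool, called after "Request:" as a command line: name --argument value ..., lists and objects as JSON in quotes. jog_arm: Moves the arm, as the interface text tells. Its arguments: {"type":"object","properties":{"rows":{"type":"array"},"grip":{"type":"number"},"force":{"type":"number"}},"required":["rows"]}

```bash
mkdir -p pics
cat > h.py <<'E'
import numpy as np, cv2
from bench import r
from scipy.spatial.transform import Rotation as R
def snap(n,f):
    s=r.sense(); p,d=r.snapshot(n); cv2.imwrite(f'pics/{f}.png',p); np.savez(f'pics/{f}.npz',d=d,p=p)
    c=r.camera_params(n)
    if 'pose' in c: T=np.array(c['pose'])
    else:
        W=np.eye(4);W[:3,:3]=R.from_euler('xyz',s['tcp_rot'],degrees=True).as_matrix();W[:3,3]=s['tool_pos'];T=W@np.array(c['tool_from_camera'])
    K=np.array([[c['fx'],0,c['cx']],[0,c['fy'],c['cy']],[0,0,1]])
    np.savez(f'pics/{f}_c.npz',T=T,K=K,D=np.array(c['dist_coeffs']))
    return p,d
def pt(f,u,v,z=None):
    """world point at pixel; on plane z if given, else from depth"""
    c=np.load(f'pics/{f}_c.npz');T=c['T']
    q=cv2.undistortPoints(np.array([[[u,v]]],float),c['K'],c['D'])[0,0]
    ray=T[:3,:3]@np.array([q[0],q[1],1])
    k=np.load(f'pics/{f}.npz')['d'][int(round(v)),int(round(u))] if z is None else (z-T[2,3])/ray[2]
    return T[:3,3]+k*ray
E
python3 -c "
from h import *
print(r.sense());snap('top','top1');snap('wrist','w1')"
```

```text
{'time': 0.0, 'joint_pos': array([ 6.28892753e+01,  7.51593385e+00,  8.53292979e+01,  2.57725180e-03,
        8.72614266e+01, -4.89325291e+00]), 'qd': array([-0.03962102, -0.05418573,  0.00878304,  0.03848575,  0.03245935,
       -0.13835094]), 'joint_efforts': array([-1.34689239e-03, -5.69379580e+01, -5.00555170e+01, -2.95777418e-04,
        1.46284213e-02,  3.13227630e-06]), 'tool_pos': array([226.5891412 , 554.97744455, 230.23564473]), 'tcp_rot': array([-1.79893950e+02, -1.16626052e-02,  1.57782392e+02]), 'ft_force': array([-1.3101759 , -0.05594622,  1.12093753]), 'wrist_torque': array([ 0.00633316, -0.06434014,  0.01093011]), 'grip_force': 0.0, 'finger_gap': 85.01571722802063}
```

View pics/top1.png

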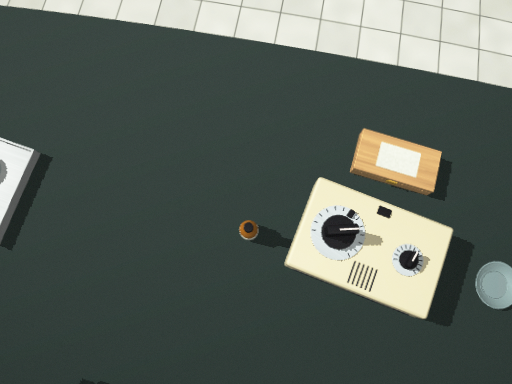

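The box is at right in the picture: the large dial is near (340,230), its line points right, a dark tab shows near (352,214), and the small dial is at (408,260). I'll enlarge this part.

```bash
python3 -c "
from h import *
p=cv2.imread('pics/top1.png')[170:300,280:440];cv2.imwrite('pics/top1c.png',cv2.resize(p,None,fx=5,fy=4.6 if 0 else 4.6,interpolation=cv2.INTER_CUBIC) if 0 else cv2.resize(p,(736,598),interpolation=cv2.INTER_CUBIC))
for u,v,z in [(338,232,70),(352,214,75),(338,231,107),(362,229,119),(408,260,98)]: print(pt('top1',u,v,z),pt('top1',u,v))
"
```

```text
[569.38587989 -88.43553954  70.        ] [562.24102725 -79.62981446 118.60002152]
[ 604.33931642 -107.30141129   75.        ] [ 604.00703286 -106.95032797   76.67428818]
[565.58880053 -81.49290233 107.        ] [563.74517072 -79.26288419 119.33233407]
[ 574.05632427 -117.63792366  119.        ] [ 582.18790394 -129.4352083    69.80435487]
[ 539.73991223 -206.32001499   98.        ] [ 540.0919834  -207.49800415   94.76842541]
```

View pics/top1c.png

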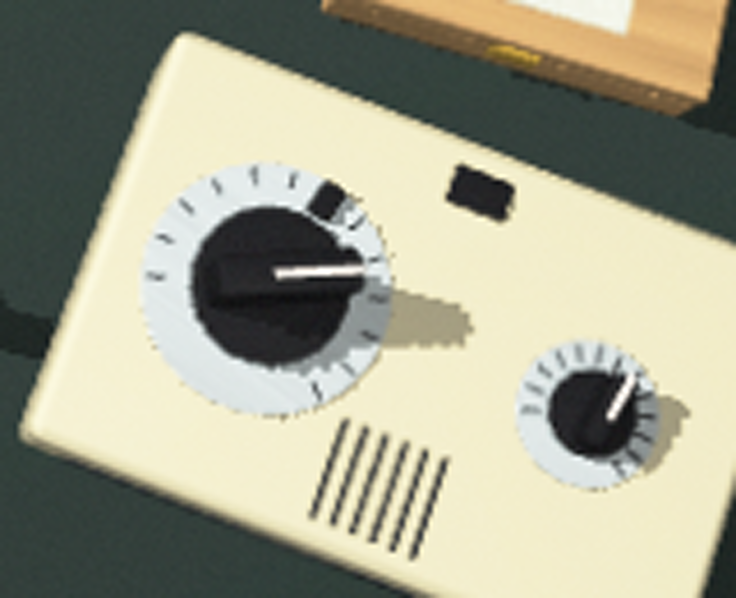

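```bash
python3 -c "
from h import *
g=lambda x,y,z: pt('top1',280+(x+.5)/4.6-.5,170+(y+.5)/4.6-.5,z)
c=g(266,290,73);t=g(328,201,78);a=g(277,272,119);b=g(363,269,119)
an=lambda v:np.degrees(np.arctan2(v[1],v[0]))
print(c,t,a,b,np.linalg.norm((t-c)[:2]),an(t-c),an(b-a),an(b-c),np.linalg.norm((b-c)[:2]))
print(R.from_euler('xyz',r.sense()['tcp_rot'],degrees=True).as_matrix().round(3))
"
```

```text
[567.6429909  -87.08274681  73.        ] [ 604.6159331  -104.62406863   78.        ] [567.9809619  -81.73431477 119.        ] [ 574.51828532 -111.7983064   119.        ] 40.923054949817704 -25.38138052812835 -77.73218167578081 -74.45466844114777 25.654016442014672
[[-0.926  0.378 -0.001]
 [ 0.378  0.926 -0.001]
 [ 0.    -0.002 -1.   ]]
```

Request:
jog_arm --rows '[[[-37.2, -31, 0], [0, 0, 0.095]], [[-74.4, -62, 0], [0, 0, 0.19]], [[-111.6, -93, 0], [0, 0, 0.285]], [[-148.8, -124, 0], [0, 0, 0.38]], [[-186, -155, 0], [0, 0, 0.475]], [[-223.2, -186, 0], [0, 0, 0.57]], [[-260.4, -217, 0], [0, 0, 0.665]], [[-297.6, -248, 0], [0, 0, 0.76]], [[-334.8, -279, 0], [0, 0, 0.855]], [[-372, -310, 0], [0, 0, 0.948]]]' --grip 85

```text
time: 1.1
tool_pos: [454.4, 125.9, 231.1]
tcp_rot: [-180.0, -0.0, 103.2]
ft_force: [0.9, 0.4, -1.1]
finger_gap: 85.0
grip_force: 0.0
```

```bash
cat > d.py <<'E'
from h import *
import sys
s=r.sense();M=R.from_euler('xyz',s['tcp_rot'],degrees=True).as_matrix()
print(s['time'],s['tool_pos'],s['tcp_rot'],s['joint_pos'][[0,5]],s['ft_force'],s['finger_gap'])
print('to goal, tool axes',M.T@(np.array(eval(sys.argv[1]))-s['tool_pos']),'y dir',np.degrees(np.arctan2(M[1,1],M[0,1])))
E
python3 d.py [567.6,-87,230]
```

```text
1.1 [454.36022101 125.89892535 231.12364349] [-1.79998837e+02 -4.87200681e-03  1.03244129e+02] [ 9.2495508  -3.99475486] [ 0.90341152  0.44575601 -1.07498018] 84.99310484745003
to goal, tool axes [-233.1797983    61.45265287    1.1025684 ] y dir 13.244128741630282
```

Request:
jog_arm --rows '[[[-46, 12, 0], [0, 0, 0]], [[-92, 24, 0], [0, 0, 0]], [[-138, 36, 0], [0, 0, 0]], [[-184, 48, 0], [0, 0, 0]], [[-215, 57, 0], [0, 0, 0]], [[-233, 61, 0], [0, 0, 0]], [[-233, 61, 0], [0, 0, 0]]]'

```text
time: 1.8
tool_pos: [567.7, -86.4, 230.5]
tcp_rot: [-179.9, -0.0, 103.3]
ft_force: [-1.1, 0.2, -0.7]
finger_gap: 84.5
grip_force: 0.0
```

```bash
python3 d.py [567.6,-87,230]; python3 -c "
from h import *
p,d=snap('wrist','w2'); cv2.imwrite('pics/w2b.png',cv2.resize(p,(768,576),interpolation=cv2.INTER_CUBIC))"
```

```text
1.8 [567.74495861 -86.40796153 230.53623292] [-1.79932168e+02 -1.45366881e-02  1.03322887e+02] [-13.75726389 -27.07920847] [-1.14751641  0.2234803  -0.69186678] 84.54480700037097
to goal, tool axes [-0.54283687 -0.27685088  0.53642335] y dir 13.32290428435844
```

View pics/w2b.png

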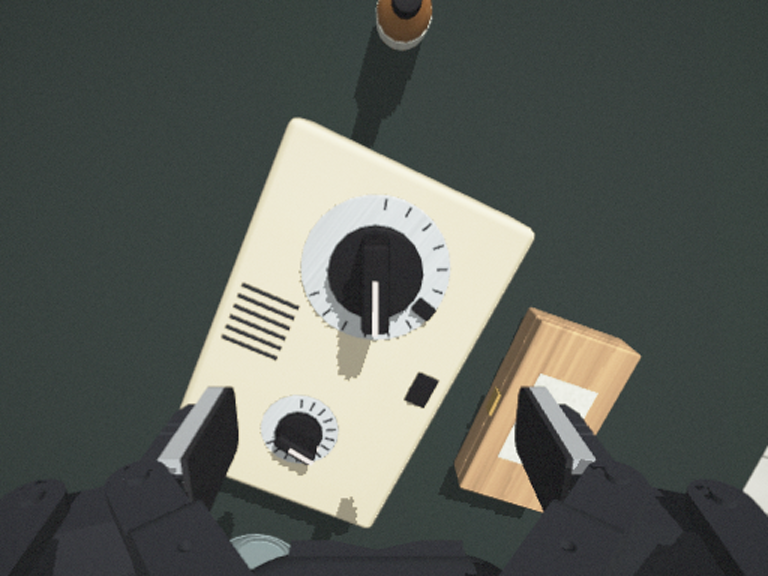

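```bash
cat > m.py <<'E'
from h import *
def m(f,c,t,a,b):
    g=lambda q,z: pt(f,(q[0]+.5)/1.5-.5,(q[1]+.5)/1.5-.5,z)
    c=g(c,73);t=g(t,78);a=g(a,119);b=g(b,119)
    an=lambda v:np.degrees(np.arctan2(v[1],v[0])).round(1)
    print('c',c,'t',t,'a',a,'b',b,'r',np.linalg.norm((t-c)[:2]),np.linalg.norm((b-c)[:2]),'ang mark',an(t-c),'line',an(b-a),'cb',an(b-c))
E
python3 -c "
from m import *
m('w2',(375.5,267.5),(424.5,309),(375.5,282),(375,334))"
```

```text
c [566.33529871 -85.33583479  73.        ] t [ 603.15165738 -103.65090725   78.        ] a [565.5828837 -81.73961   119.       ] b [ 572.33557803 -111.56440043  119.        ] r 41.12038600115213 26.90615185393204 ang mark -26.4 line -77.2 cb -77.1
```

Request:
jog_arm --rows '[[[0.4, -0.6, 40], [0, 0, 0]], [[0.4, -0.6, 80], [0, 0, 0]], [[0.4, -0.6, 110], [0, 0, 0]], [[0.4, -0.6, 130], [0, 0, 0]], [[0.4, -0.6, 139], [0, 0, 0]], [[0.4, -0.6, 139], [0, 0, 0]]]'

```text
time: 2.45
tool_pos: [565.7, -82.8, 91.1]
tcp_rot: [-179.9, -0.1, 103.5]
ft_force: [0.4, -0.4, 1.0]
finger_gap: 84.9
grip_force: 0.0
```

Request:
jog_arm --rows '[[[0, 0, 0], [0, 0, 0]], [[0, 0, 0], [0, 0, 0]], [[0, 0, 0], [0, 0, 0]], [[0, 0, 0], [0, 0, 0]], [[0, 0, 0], [0, 0, 0]], [[0, 0, 0], [0, 0, 0]], [[0, 0, 0], [0, 0, 0]], [[0, 0, 0], [0, 0, 0]]]' --grip 10 --force 40

```text
time: 3.25
tool_pos: [566.6, -84.7, 93.1]
tcp_rot: [-180.0, 0.0, 103.4]
ft_force: [-5.7, -0.6, 6.5]
finger_gap: 15.4
grip_force: 41.1
```

Request:
jog_arm --rows '[[[0, 0, 0], [0, 0, -0.1]], [[0, 0, 0], [0, 0, -0.2]], [[0, 0, 0], [0, 0, -0.3]], [[0, 0, 0], [0, 0, -0.4]], [[0, 0, 0], [0, 0, -0.5]]]'

```text
time: 3.75
tool_pos: [565.6, -85.1, 93.1]
tcp_rot: [-179.8, -0.1, 132.3]
ft_force: [-11.8, -2.1, 10.9]
finger_gap: 15.4
grip_force: 41.7
```

Request:
jog_arm --rows '[[[0, 0, 0], [0, 0, -0.1]], [[0, 0, 0], [0, 0, -0.2]], [[0, 0, 0], [0, 0, -0.3]], [[0, 0, 0], [0, 0, -0.38]], [[0, 0, 0], [0, 0, -0.38]], [[0, 0, 0], [0, 0, -0.38]]]'

```text
time: 4.35
tool_pos: [565.0, -85.8, 93.0]
tcp_rot: [-179.8, -0.2, 153.9]
ft_force: [-13.5, -5.3, 12.8]
finger_gap: 15.6
grip_force: 41.8
```

```bash
python3 d.py [567,-86,91]; python3 -c "
from h import *
for n in ('top','wrist'):
  p,d=snap(n,n+'3')
a=cv2.resize(cv2.imread('pics/top3.png')[170:300,280:440],(492,400),interpolation=cv2.INTER_CUBIC)
cv2.imwrite('pics/c3.png',a)"
```

```text
4.35 [565.04833971 -85.77207268  93.04888764] [-1.79805535e+02 -1.61975155e-01  1.53855428e+02] [-13.67187889 -77.47935779] [-13.52396448  -5.31241458  12.81179683] 15.570640783594225
to goal, tool axes [-1.85819444  0.66230047  2.04140658] y dir 63.855977528798604
```

View pics/wrist3.png

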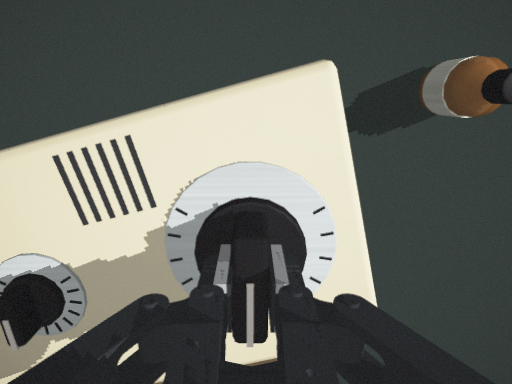

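Request:
jog_arm --rows '[[[0, 0, 0], [0, 0, 0]], [[0, 0, 0], [0, 0, 0]], [[0, 0, 0], [0, 0, 0]], [[0, 0, 0], [0, 0, 0]], [[0, 0, 0], [0, 0, 0]], [[0, 0, -30], [0, 0, 0]], [[0, 0, -70], [0, 0, 0]], [[0, 0, -110], [0, 0, 0]], [[0, 0, -140], [0, 0, 0]], [[0, 0, -140], [0, 0, 0]]]' --grip 85

```text
time: 5.45
tool_pos: [569.8, -84.9, 238.7]
tcp_rot: [179.9, 0.5, 153.9]
ft_force: [0.3, 0.2, 0.3]
finger_gap: 85.0
grip_force: 0.0
```

```bash
python3 -c "
from h import *
p,d=snap('wrist','w4'); cv2.imwrite('pics/w4b.png',cv2.resize(p[80:280,150:360],(788,750),interpolation=cv2.INTER_CUBIC)[:600])"; python3 d.py [567,-86,230]
```

```text
5.5 [568.66005073 -84.65089401 235.5860647 ] [179.92496419   0.32884028 153.89311456] [-13.57734709 -77.470768  ] [-0.64601122  0.22531329 -0.18104885] 84.74167014811238
to goal, tool axes [ 0.9290588  -1.94927064  5.57827643] y dir 63.893545211712734
```

View pics/w4b.png

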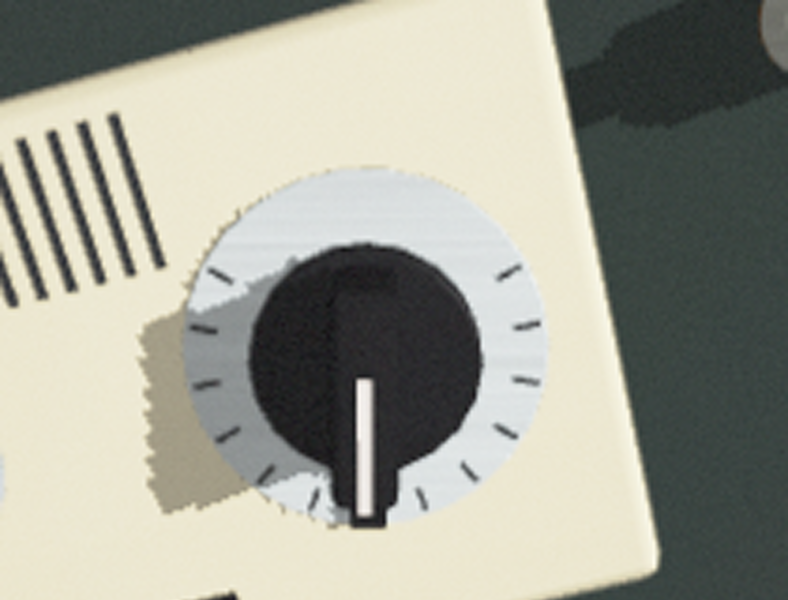

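```bash
python3 -c "
from h import *
k=788/210
g=lambda x,y,z: pt('w4',150+(x+.5)/k-.5,80+(y+.5)/k-.5,z)
an=lambda v:np.degrees(np.arctan2(v[1],v[0])).round(1)
for A,B in [((220,276),(510,272)),((203,329),(526,325)),((207,384),(525,380)),((228,434),(506,432)),((266,474),(470,470)),((315,497),(421,499))]: 
  d=g(*A,73)-g(*B,73); print(an(d),end=' ')
c=g(366,347.5,73);b=g(366,516,119);a=g(365,380,119);t=g(368,520,78)
print('line',an(b-a),'cb',an(b-c),'mark',an(t-c),c,np.linalg.norm((t-c)[:2]))
"
```

```text
-115.3 -115.4 -115.4 -115.7 -115.0 -117.3 line -25.9 cb -25.6 mark -25.6 [564.70742671 -86.21872858  73.        ] 46.378738565196464
```

```bash
python3 -c "
from bench import r
print(r.hand_in())"
```

```text
the job is handed in; nothing more can be done
None
```

I turned the larger dial about 51° anticlockwise, so its white line points at the set mark to within about 0.5° by the wrist camera. I then let go, raised the arm clear without touching the small dial, and handed the job in at about 5.5 s.

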